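# Sort the saw maker's bench and locate the blank for stamping

## Robot

A 7-joint arm with a two-finger parallel gripper is mounted at the origin on the work surface. World frame = base frame: x ahead of the robot, y to its left, z up, the work surface at z = 0. Lengths are in m, angles in rad, forces in N, time in s.
With the tool pointing down it reaches from about 0.4 to 0.85 m from the base axis. Payload 10.4 kg.
Tool frame: the origin (TCP) lies at the very end of the fingers, on their centre line; the grasp point (between the pads) lies 19 mm behind it; z points along the fingers, y is the line along which they close (so a half turn about z gives the same grasp; the last joint's range is limited). The gripper opens to 85 mm and grips with 20 to 120 N. Pads are 22 mm wide; open, the fingers measure 114 mm over their backs; the gripper's body (76 mm by 85 mm) begins 54 mm behind the grasp point. The pads swing forward as they close: fully open they stand 13 mm farther back than shut.
Start: joints at [1.169, 0.332, -0.065, 1.46, 0.022, 1.35, -0.088], TCP at [0.231, -0.581, 0.231] pointing down, gripper open.
Joint ranges: [-2.6, 2.6], [-0.5, 2.12], [-1.47, 1.34], [0.16, 2.42], [-1.27, 4.41], [0.06, 2.06], [-2.6, 2.6]. Speed limits (rad/s): [2.22, 2.22, 2.79, 2.79, 3.14, 3.14, 3.14].

## Interface

Orientations are given as a unit quaternion [x, y, z, w].
In Python, from workcell import * gives the robot as it stands.
- The arm moves only by the tool step_arm, never from a script. Its argument "commands" is one flat list of numbers, 7 for each row, row after row: the finger opening in mm, from 0 to 85.4, then the shift along the world's x, y, z as a fraction of full scale, then the turn, a rotation vector about the world's x, y, z as a fraction of full scale. A call has exactly 10 rows; each row is the pose to reach, as a shift and turn from the pose commanded when the call began, turning the shorter way round; what a row does not reach only later rows make up. Full scale, the value 1, is 0.6 m for a shift and pi rad for a turn. A row lasts 1/8 s, in which the tool goes at most 62.5 mm and 10.7 degrees, less where a joint would pass 70% of its speed; a pose out of reach is approached as far as the arm can. A call with a number of a shift or a turn outside -1 to 1 is refused whole. A call with a gripper value outside its range is refused whole. The fingers move at their own pace and stop on an object; "squeeze" is the grip in N (left out, the last holds). Time passes only in rows, so rows that repeat a pose let the fingers close, or fill a call up. It gives the time, the measured TCP pose, the force, the opening and the grip force at its end, in the units of the state.
- get_obs(): the state, without advancing time (a new reading comes with each control period).
- camera(name): name is "scene" or "side" or "wrist"; returns the picture (384x512x3 uint8, red, green, blue); there is no depth.
- camera_params(name): a dict with "mtx" (3x3 intrinsics, pixels), "extrinsics" (4x4, takes a point from world to camera coordinates); the wrist camera has in their place "tool_from_camera" (4x4, takes a point from camera to tool coordinates, whose origin is the TCP and whose axes are the flange's). Camera axes: x right, y down, z forward; pixel columns grow to the right and rows downward; lengths in m; the calibration is good to about 2 mm. A picture is of the moment at which its call begins: read the wrist's pose just before it. camera_params takes no time and is no camera call.
- hand_in(): hands the job in; it is judged then, once.
The state is a dict: "clock": time; "joint_pos": joint angles; "joint_velocities": joint speeds; "tau": joint torques, N m; "position": TCP position; "ee_rot": TCP orientation; "ft_force": force on the tool from outside, world axes, zero at the start; "torque": the same for the moment, N m; "grip_width": opening from 0.0 (shut) to 1.0 (fully open); "grasp_force": force on a finger pad.
Only numpy, scipy, OpenCV 4.12 (cv2) and the standard library are available. Lean on these libraries where they do the work, as an engineer would, in place of code of your own. Each camera call takes 0.05 s, during which the arm holds its last target. There are 200 camera calls.

## Task

Clear the bench for stamping: put both brass collars into the round metal dish, each lying flat on the dish's floor (not one on the other), and lay the square steel stamp lengthwise, flat in the long wooden tray. Put the brass blank flat on the steel jig plate and slide it home, its long side against the two pins and its end against the single pin. Leave the cork block and the small wooden block where they are.

Things in the scene. Friction and masses are not known exactly. Their poses are not given: they have to be found in the camera images.
- collar_a_mid (a point): Brass handle collar, a plain ring standing on its flat face: outside diameter 36 mm, bore 22 mm, 24 mm tall, 110 g. The point is its centre, 12 mm above its underside; z is the ring's axis. The same as collar b.
- collar_b_mid (a point): The second brass collar, the same as collar a. The point is its centre, 12 mm above its underside; z is the ring's axis.
- stamp_mid (a point): Steel maker's stamp, lying: a square bar along its y axis, 88 mm long in all (y from -45 to +43 mm): 18 x 18 mm in section, with a thinner dark end 13 x 13 mm from y = -45 to -27 mm. 200 g. The point is 9 mm above its underside, half-way up; take it here across x, 18 mm wide.
- blank_mid (a point): Brass blank, a plain flat rectangular plate lying flat: 50 mm (its x) by 84 mm (its y), 14 mm thick (z), 480 g. The point is its centre, 7 mm above its underside. It can be taken across its 50 mm width. It is the same either way round.
- dish_floor (a point): Round shallow aluminium dish, fixed to the bench: 150 mm across outside, about 138 mm inside at the floor, rim 18 mm above the bench. The point is the centre of its inner floor, 4 mm above the bench; z up. There is room for the two collars side by side.
- tray_floor (a point): Long open tray of dark wood, fixed to the bench: 92 mm (x) by 138 mm (y) outside, walls 4 mm thick, rim 18 mm above the bench; inside 84 by 130 mm. The point is the centre of its inner floor, 4 mm above the bench; y is its long direction, z up. Only the stamp goes here.
- jig_home (a point): Fixed jig: dark steel plate 110 (x) by 150 mm (y), top face 12 mm above the bench, with three steel pins, 10 mm diameter, 10 mm tall. Point: the blank's centre when home (blank y along jig y), 19 mm above the bench, mid plate. From it, two pins at x +30, y +33 and -33 mm stop the long side; one at x 0, y +47 mm stops the end: slide to +x, then +y. A finger fits between the two (56 mm free).
- cork_mid (a point): Cork sanding block, 45 mm (x) by 70 mm (y) by 26 mm tall, 80 g, loose among the task's things; it stays where it is. The point is its centre.
- wedge_mid (a point): Small hardwood block, 32 mm (x) by 60 mm (y) by 22 mm tall, 40 g, loose among the dish, tray and jig; it stays where it is. The point is its centre.

How it is judged:
At the end, for the whole second after the job is handed in: Collars flat on the dish floor, centres within 56 mm of its middle; stamp on the tray floor within 0.35 rad of lengthwise, within 36 mm across and 30 mm along of its middle; blank flat on the jig, within 3 mm of home in x and y (2 mm beyond) and 0.06 rad of square; all at rest (horizontal distance between each of collar_a_mid, collar_b_mid and dish_floor below 0.056 m and angle between each of collar_a_mid, collar_b_mid's own z axis and vertical below 0.1 rad and z of collar_a_mid in the frame of dish_floor between 0.008 and 0.016 m and linear speed of each of collar_a, collar_b, stamp, blank below 0.02 m/s and angular speed of each of collar_a, collar_b, stamp, blank below 0.2 rad/s and z of collar_b_mid in the frame of dish_floor between 0.008 and 0.016 m and x of stamp_mid in the frame of tray_floor between -0.036 and 0.036 m and y of stamp_mid in the frame of tray_floor between -0.03 and 0.03 m and z of stamp_mid in the frame of tray_floor between 0.005 and 0.013 m and angle between the y axis of stamp_mid and the y axis of tray_floor, either way round below 0.35 rad and x of blank_mid in the frame of jig_home between -0.003 and 0.002 m and y of blank_mid in the frame of jig_home between -0.003 and 0.002 m and z of blank_mid in the frame of jig_home between -0.003 and 0.003 m and angle between the y axis of blank_mid and the y axis of jig_home, either way round below 0.06 rad and angle between the z axis of blank_mid and the z axis of jig_home, either way round below 0.06 rad); the robot touches nothing.
It fails at once if the cork block was moved by more than 20 mm (distance of cork_mid from where it was at the start of the episode above 0.02 m).
It fails at once if the wooden block was moved by more than 20 mm (distance of wedge_mid from where it was at the start of the episode above 0.02 m).
It also fails if it takes over 99 s, if anything falls off the work surface, if the arm or the gripper's body presses on something with over 40 N, if the wrist force passes 120 N, or if a joint passes its speed limit or range.

## Working session

There is one attempt and no reset: what is moved stays moved. The work goes in short steps, Python scripts to look and compute and a tool call to move; the robot and the scene stay as the last step left them, time stands still between calls to the robot, and variables do not carry over. Pictures are saved under pics/ and viewed, at most 14 in all, crops included, and the job is handed in when it is done.

Besides the shell and the picture viewer there is one more tool, called after ">>>" by a JSON object that holds its "method" and its "body", one argument or row to a line. step_arm: Moves the arm, as the interface text tells. Its arguments: {"type":"object","properties":{"commands":{"type":"array","items":{"type":"number"}},"squeeze":{"type":"number"}},"required":["commands"]}

```bash
mkdir -p pics; ls
python3 - <<'E'
from workcell import *
import cv2
o=get_obs();print({k:o[k] for k in('clock','position','ee_rot','grip_width')})
for n in("scene","side"):
    cv2.imwrite(f"pics/{n}0.png",cv2.resize(camera(n)[:,:,::-1],(800,600),interpolation=cv2.INTER_CUBIC))
    p=camera_params(n);print(n,p['mtx'],p['extrinsics'])
print(camera_params("wrist"))
E
```

```text
pics
{'clock': 0.0, 'position': array([ 0.2309585 , -0.58033971,  0.2304924 ]), 'ee_rot': array([ 9.82121115e-01,  1.88248685e-01, -1.73208927e-04, -7.19161813e-04]), 'grip_width': 1.0014346437870596}
scene [[388.88872811   0.         257.00252612]
 [  0.         388.88872811 197.5947808 ]
 [  0.           0.           1.        ]] [[-0.79283549  0.60941897  0.00451791  0.40291914]
 [ 0.35489698  0.46771137 -0.80950244 -0.14732854]
 [-0.49543922 -0.64019887 -0.58709913  1.1991279 ]
 [ 0.          0.          0.          1.        ]]
side [[420.61389409   0.         258.57644446]
 [  0.         420.61389409 195.01902322]
 [  0.           0.           1.        ]] [[ 0.95186996 -0.30626711  0.0120014  -0.49856133]
 [-0.23116344 -0.74305992 -0.62803298  0.16009382]
 [ 0.2012636   0.59503144 -0.77809417  0.86794629]
 [ 0.          0.          0.          1.        ]]
{'mtx': array([[323.30828697,   0.        , 251.02966467],
       [  0.        , 323.30828697, 190.6528421 ],
       [  0.        ,   0.        ,   1.        ]]), 'tool_from_camera': array([[-1.27867199e-03, -9.54370100e-01, -2.98623637e-01,
         7.71684290e-02],
       [ 9.99998903e-01, -9.96888184e-04, -1.09592901e-03,
         5.87217213e-04],
       [ 7.48227501e-04, -2.98624711e-01,  9.54370328e-01,
        -1.42502911e-01],
       [ 0.00000000e+00,  0.00000000e+00,  0.00000000e+00,
         1.00000000e+00]])}
```

View pics/scene0.png

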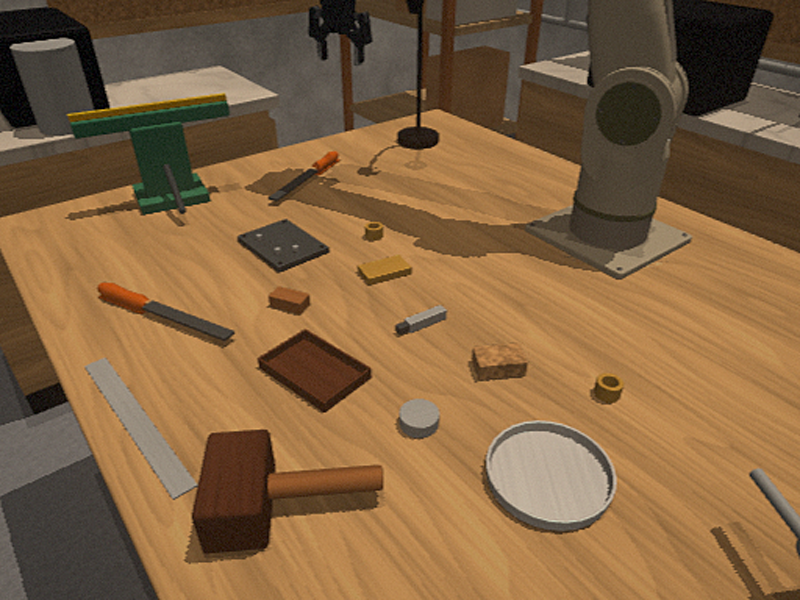

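View pics/side0.png

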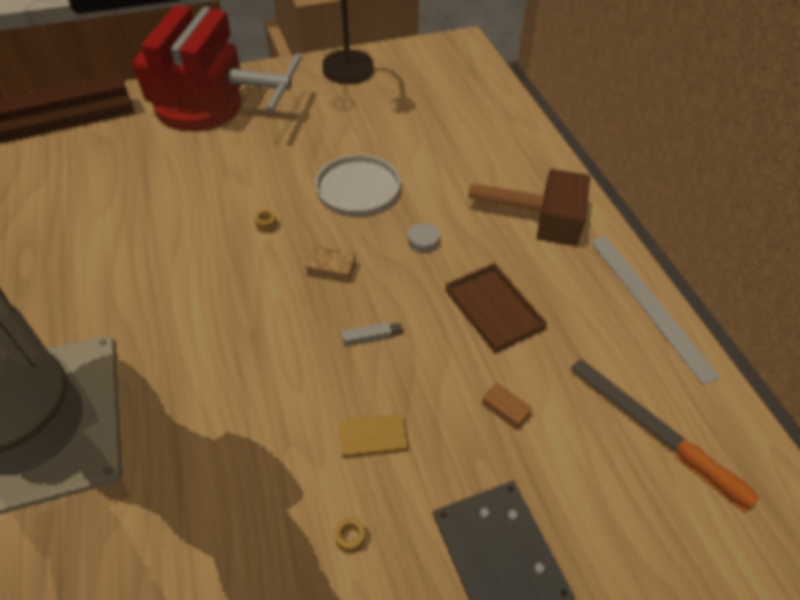

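The scene and side views show everything: collars at scene (374,226) and (609,381), the stamp at (421,319), the blank at (385,267), the dish at (550,473), the tray at (315,368) and the jig at (283,243). I'll triangulate from these.

```bash
cat > h.py <<'E'
from workcell import *
import numpy as np, cv2
from scipy.spatial.transform import Rotation as R
S=512/800
def P(n):
    p=camera_params(n);return p['mtx']@p['extrinsics'][:3]
def tri(a,b,s=S):
    a=(np.array(a,float)*s).reshape(2,1);b=(np.array(b,float)*s).reshape(2,1)
    X=cv2.triangulatePoints(P("scene"),P("side"),a,b);return (X[:3]/X[3]).ravel()
def ray(Pm,uv,z):
    A=np.column_stack([Pm[:,0],Pm[:,1],-np.array([uv[0],uv[1],1])]);s=np.linalg.solve(A,-(Pm[:,2]*z+Pm[:,3]));return s[:2]
def wristP():
    o=get_obs();p=camera_params("wrist");T=np.eye(4);T[:3,:3]=R.from_quat(o['ee_rot']).as_matrix();T[:3,3]=o['position']
    return p['mtx']@np.linalg.inv(T@p['tool_from_camera'])[:3]
def snap(f):
    M=wristP();im=camera("wrist");np.save(f"pics/{f}.npy",M)
    cv2.imwrite(f"pics/{f}.png",cv2.resize(im[:,:,::-1],(800,600),interpolation=cv2.INTER_CUBIC))
def w(f,uv,z): return ray(np.load(f"pics/{f}.npy"),np.array(uv)*S,z)
def w2(f,a,g,b):
    X=cv2.triangulatePoints(np.load(f"pics/{f}.npy"),np.load(f"pics/{g}.npy"),(np.array(a,float)*S).reshape(2,1),(np.array(b,float)*S).reshape(2,1));return (X[:3]/X[3]).ravel()
E
python3 - <<'E'
from h import *
np.set_printoptions(precision=4,suppress=True)
D=dict(colA=((374,226),(350,533)),colB=((609,380),(265,216)),stamp=((421,318),(372,332)),
blank=((385,267),(373,434)),dish=((550,473),(358,185)),tray=((315,368),(496,306)),wedge=((289,297),(507,402)),cork=((499,357),(331,259)),
blank_c1=((409,257),(405,416)),jigc=((285,220),(0,0)),pin1=((259,236),(539,568)),pin2=((278,248),(513,514)),pin3=((295,247),(484,512)),
tray_far=((310,332),(545,321)),tray_n=((324,404),(447,291)),tray_l=((260,364),(494,267)),tray_r=((370,371),(498,348)),stamp1=((400,328),(400,328)),stamp2=((444,312),(345,337)))
for k,(a,b) in D.items():
    if b[0]: print(k,tri(a,b))
for k,uv in dict(l=(238,239),t=(285,220),r=(328,243),b=(280,269)).items(): print('jigcorner',k,ray(P("scene"),np.array(uv)*S,.012))
E
```

```text
colA [ 0.3683 -0.2727  0.0199]
colB [0.3703 0.2802 0.0225]
stamp [0.4752 0.0052 0.011 ]
blank [ 0.4304 -0.1526  0.0095]
dish [0.5423 0.3289 0.0059]
tray [0.6676 0.0002 0.0064]
wedge [ 0.6146 -0.1647  0.0159]
cork [0.4523 0.1543 0.0206]
blank_c1 [ 0.4453 -0.133   0.0379]
pin1 [ 0.562  -0.3754  0.0177]
pin2 [ 0.5577 -0.3095  0.0206]
pin3 [ 0.5279 -0.2967  0.0182]
tray_far [ 0.6814 -0.0575  0.0426]
tray_n [ 0.6474  0.0589 -0.0244]
tray_l [0.7099 0.0225 0.0546]
tray_r [ 0.6241 -0.0192 -0.041 ]
stamp1 [0.5161 0.0024 0.0084]
stamp2 [0.4348 0.0114 0.0079]
jigcorner l [ 0.5939 -0.3977]
jigcorner t [ 0.4855 -0.4122]
jigcorner r [ 0.4659 -0.2819]
jigcorner b [ 0.5817 -0.2548]
```

Triangulated heights agree with the text (jig pins about 0.02, the others within 5 mm), and the pin geometry matches too. Now a closer look from the wrist camera above the blank and jig.

>>> {"method": "step_arm", "body": {
  "commands": [85,0.38,0.6,0.03,0,0,-0.12,85,0.38,0.6,0.03,0,0,-0.12,85,0.38,0.6,0.03,0,0,-0.12,85,0.38,0.6,0.03,0,0,-0.12,85,0.38,0.6,0.03,0,0,-0.12,85,0.38,0.6,0.03,0,0,-0.12,85,0.38,0.6,0.03,0,0,-0.12,85,0.38,0.6,0.03,0,0,-0.12,85,0.38,0.6,0.03,0,0,-0.12,85,0.38,0.6,0.03,0,0,-0.12],
  "squeeze": 40
}}

```text
clock: 1.35
position: [0.4583, -0.2221, 0.2491]
ee_rot: [1.0, -0.0, -0.0, 0.0]
ft_force: [-0.2, 0.2, 0.1]
grip_width: 0.995
grasp_force: 0.0
```

```bash
python3 -c "
from h import *
o=get_obs();print(o['position'],R.from_quat(o['ee_rot']).as_matrix()[:,0],o['joint_pos']);snap('w1')"
```

```text
[ 0.45834501 -0.22208303  0.24907553] [ 9.99999650e-01 -5.88307698e-04 -5.94238555e-04] [ 0.68181181  0.08710142 -0.33842304  1.71978626  0.03002775  1.34022973
 -1.23368702]
```

View pics/w1.png

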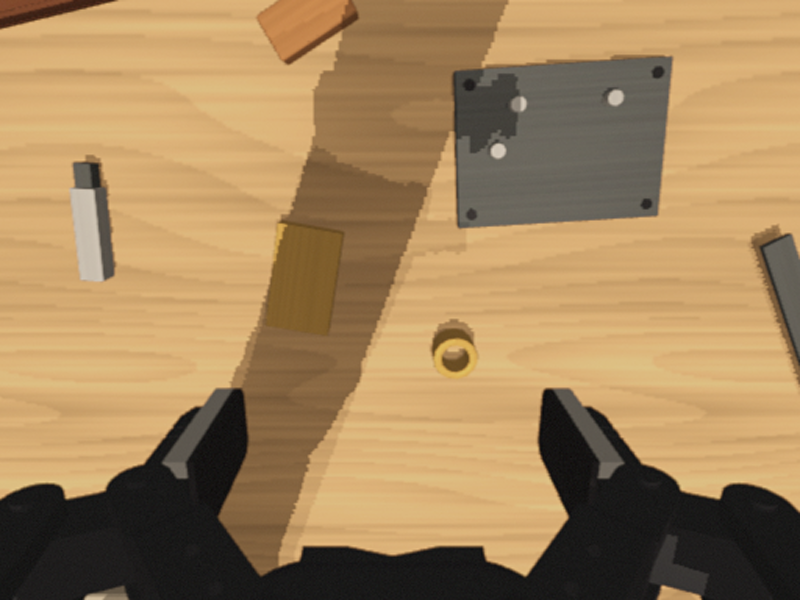

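The wrist view shows the blank around (305,278), collar a at (455,357), pins at (519,103), (616,97) and (498,151), and the stamp at (92,220) with its dark end pointing +x. Next, an enlarged crop for the corners.

```bash
python3 -c "
import cv2
im=cv2.imread('pics/w1.png')[30:400,250:700];cv2.imwrite('pics/w1c.png',cv2.resize(im,(730,600),interpolation=cv2.INTER_CUBIC))"
```

```text
(no output)
```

View pics/w1c.png

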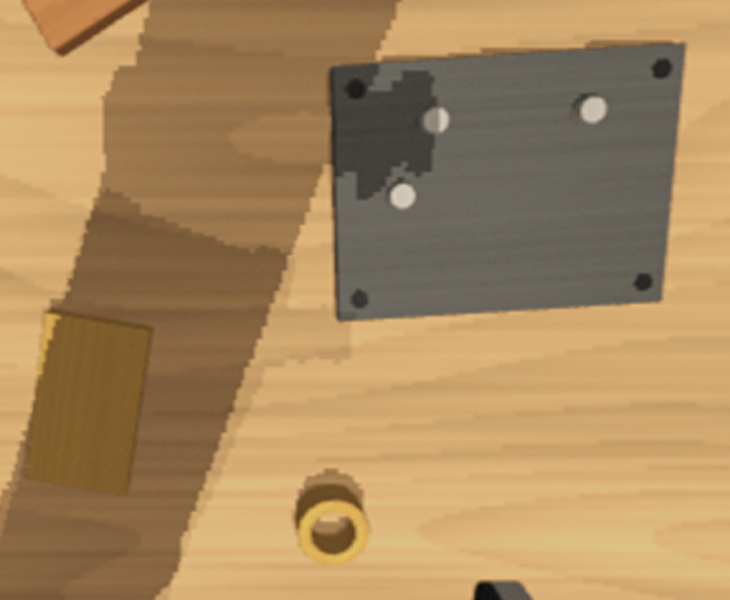

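Run:
```python
from h import *
np.set_printoptions(precision=4,suppress=True)
c=lambda x,y:(250+x/1.622,30+y/1.622)
def wc(L,z): return np.array([w('w1',c(*p),z) for p in L])
b=wc([(49,314),(152,327),(127,495),(25,480)],.014);print('blank',b,b.mean(0),np.linalg.norm(np.diff(b,axis=0),axis=1),np.degrees(np.arctan2(*(b[0]+b[1]-b[2]-b[3])[::-1])))
p=wc([(331,68),(684,43),(661,300),(338,320)],.012);print('plate',p,p.mean(0),np.linalg.norm(np.diff(p,axis=0),axis=1))
print('plate y ang',[np.degrees(np.arctan2(*(d)[::-1]))-90 for d in(p[0]-p[1],p[3]-p[2])])
q=wc([(435,120),(593,110),(402,196)],.022);print('pins',q,np.linalg.norm(q[0]-q[1]),np.degrees(np.arctan2(*(q[0]-q[1])[::-1]))-90)
print('colA',wc([(333,529)],.024))
print('stamp',w('w1',(88,187),.018),w('w1',(91,280),.018),w('w1',(88,163),.0155))
# cross-check height: collar & blank & pin, scene+wrist
M=np.load('pics/w1.npy');Ps=P('scene')
for n,a,s in(('colA',c(333,529),(374,226)),('blank',c(88,404),(385,267)),('pin1',c(593,110),(259,236)),('pin3',c(402,196),(295,247)),('pin2',c(435,120),(278,248))):
    X=cv2.triangulatePoints(M,Ps,(np.array(a)*S).reshape(2,1),(np.array(s)*S).reshape(2,1));print(n,(X[:3]/X[3]).ravel())
```

```text
blank [[ 0.4757 -0.1381]
 [ 0.4696 -0.1855]
 [ 0.386  -0.1706]
 [ 0.394  -0.1208]] [ 0.4313 -0.1537] [0.0478 0.0849 0.0505] -11.05697024628117
plate [[ 0.5801 -0.2649]
 [ 0.5895 -0.4136]
 [ 0.4814 -0.4206]
 [ 0.4724 -0.2719]] [ 0.5308 -0.3428] [0.1489 0.1084 0.149 ]
plate y ang [np.float64(3.6228598273124533), np.float64(3.4642759272279733)]
pins [[ 0.5587 -0.3084]
 [ 0.5625 -0.3745]
 [ 0.5279 -0.2963]] 0.06622756527033892 3.2947520493084
colA [[ 0.372  -0.2717]]
stamp [ 0.5032 -0.0014] [0.4333 0.009 ] [ 0.5199 -0.003 ]
colA [ 0.3685 -0.2716  0.0202]
blank [ 0.4297 -0.1522  0.0094]
pin1 [ 0.5617 -0.3755  0.0177]
pin3 [ 0.5275 -0.297   0.0179]
pin2 [ 0.5574 -0.3077  0.0214]
```

Two-view heights and positions agree to about 2 mm: home is about (0.5307, -0.343) with yaw 3.5°, and the blank is at (0.431, -0.1535) with its long axis at -11°. I'll grasp the blank.

>>> {"method": "step_arm", "body": {
  "commands": [68,-0.0455,0.1143,-0.2,0,0,-0.061,68,-0.0455,0.1143,-0.3,0,0,-0.061,68,-0.0455,0.1143,-0.3,0,0,-0.061,68,-0.0455,0.1143,-0.3,0,0,-0.061,68,-0.0455,0.1143,-0.3,0,0,-0.061,68,-0.0455,0.1143,-0.35,0,0,-0.061,68,-0.0455,0.1143,-0.39,0,0,-0.061,68,-0.0455,0.1143,-0.41,0,0,-0.061,68,-0.0455,0.1143,-0.41,0,0,-0.061,68,-0.0455,0.1143,-0.41,0,0,-0.061]
}}

```text
clock: 2.65
position: [0.4329, -0.1527, 0.0046]
ee_rot: [0.995, -0.095, 0.001, 0.0]
ft_force: [1.0, -0.5, -0.5]
grip_width: 0.798
grasp_force: 0.0
```

```bash
python3 -c "
from h import *
snap('w2')"
```

```text
(no output)
```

View pics/w2.png

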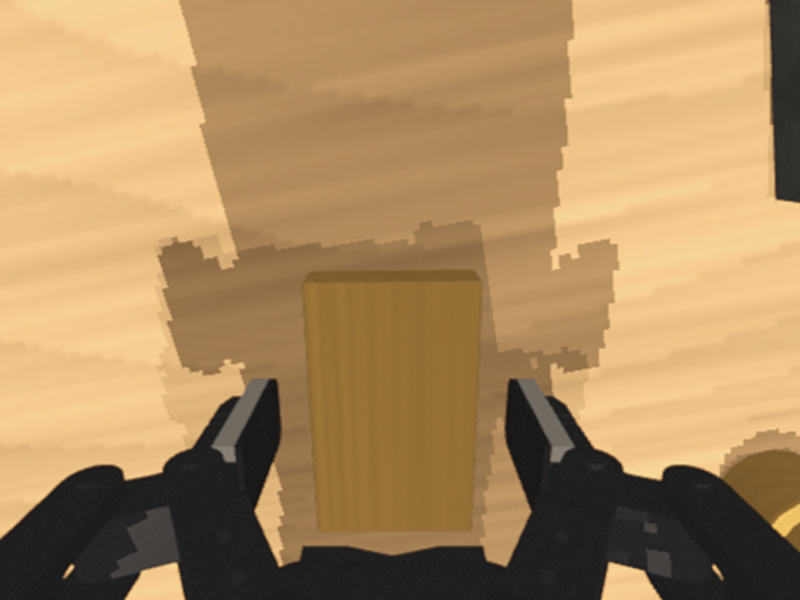

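The blank sits centred and square between the fingers, with its corners at (303,280), (482,280), (473,530) and (318,530). I'll close, lift, and measure the in-hand offset from these corners.

>>> {"method": "step_arm", "body": {
  "commands": [68,0,0,-0.004,0,0,0,40,0,0,-0.004,0,0,0,40,0,0,-0.004,0,0,0,40,0,0,-0.004,0,0,0,40,0,0,-0.004,0,0,0,40,0,0,-0.004,0,0,0,40,0,0,0.04,0,0,0,40,0,0,0.08,0,0,0,40,0,0,0.12,0,0,0,40,0,0,0.12,0,0,0],
  "squeeze": 70
}}

```text
clock: 3.95
position: [0.4326, -0.1524, 0.0763]
ee_rot: [0.995, -0.095, 0.001, 0.0]
ft_force: [0.3, -0.8, -4.7]
grip_width: 0.559
grasp_force: 75.8
```

```bash
python3 -c "
from h import *
b=np.array([w('w2',p,.014) for p in[(303,280),(482,280),(473,530),(318,530)]]);print(b,b.mean(0))
print(get_obs()['position'],get_obs()['joint_pos'],get_obs()['grip_width'])
snap('w3')"
```

```text
[[ 0.47754759 -0.13631715]
 [ 0.46823969 -0.18435101]
 [ 0.3859773  -0.16994338]
 [ 0.39548384 -0.12087728]] [ 0.4318121  -0.15287221]
[ 0.43255254 -0.15241706  0.07627035] [ 0.61108723  0.14962113 -0.39318617  2.04443953  0.07068519  0.95763239
 -1.57944528] 0.5589120454450729
```

View pics/w3.png

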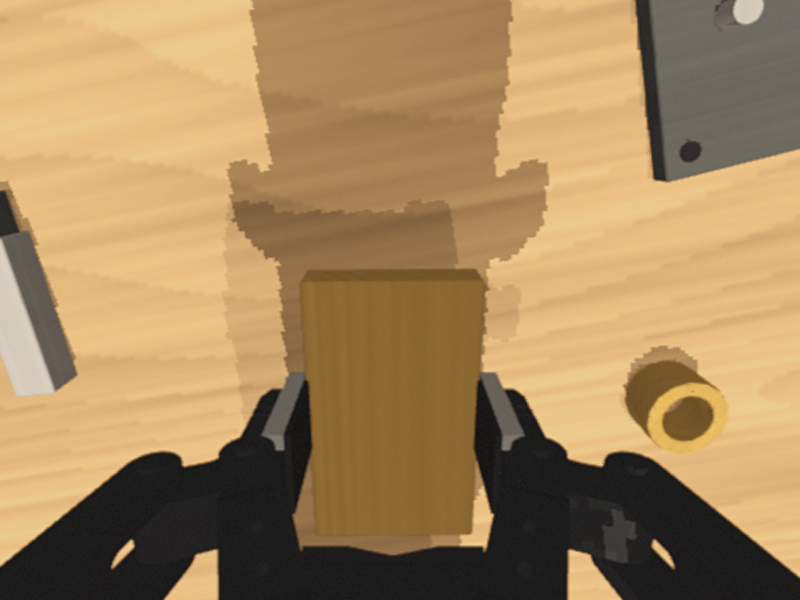

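Held level and square, with the blank at most 1 mm off the TCP. I'll carry it above the jig, turning +104.5°.

>>> {"method": "step_arm", "body": {
  "commands": [40,0.151,-0.33,0.02,0,0,0.581,40,0.151,-0.33,0.02,0,0,0.581,40,0.151,-0.33,0.02,0,0,0.581,40,0.151,-0.33,0.02,0,0,0.581,40,0.151,-0.33,0.02,0,0,0.581,40,0.151,-0.33,0.02,0,0,0.581,40,0.151,-0.33,0.02,0,0,0.581,40,0.151,-0.33,0.02,0,0,0.581,40,0.151,-0.33,0.02,0,0,0.581,40,0.151,-0.33,0.02,0,0,0.581]
}}

```text
clock: 5.25
position: [0.5215, -0.3495, 0.0848]
ee_rot: [0.682, 0.731, -0.0, -0.002]
ft_force: [-0.2, -0.3, -5.3]
grip_width: 0.563
grasp_force: 75.7
```

```bash
python3 -c "
from h import *
camera('scene')
o=get_obs();x=R.from_quat(o['ee_rot']).as_matrix()[:,0];print(o['position'],np.degrees(np.arctan2(x[1],x[0])),o['grip_width'],o['joint_pos'],o['ft_force'])
snap('w4')"
```

```text
[ 0.52143698 -0.34960185  0.08483766] 94.34881122361195 0.5620654561924117 [ 0.94635239  0.5197754  -0.56155622  1.58822091  0.29688622  1.12325035
  0.38997784] [-0.29670939 -0.3788413  -4.58976432]
```

View pics/w4.png

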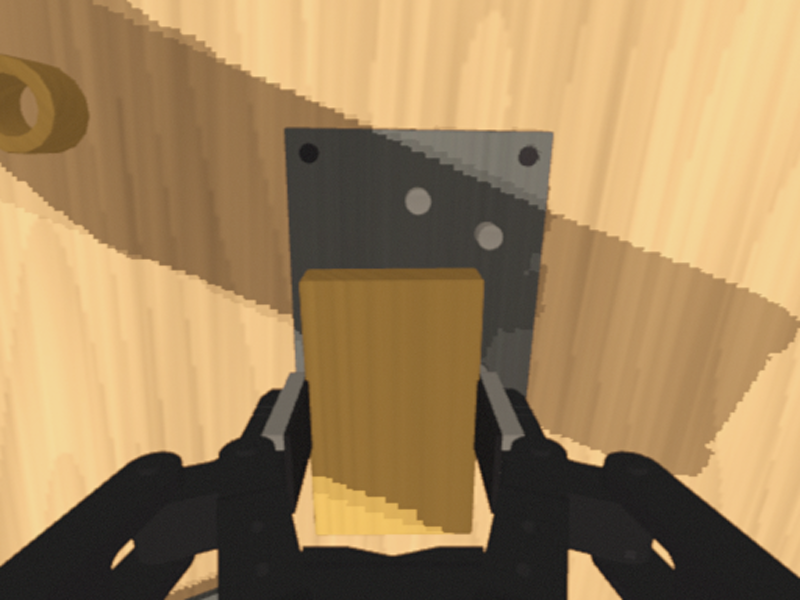

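The blank is above the jig, with pins visible at (418,201) and (489,236) and the plate's far edge from (286,128) to (552,132). I'll re-measure the jig from here.

Run:
```python
from h import *
np.set_printoptions(precision=4,suppress=True)
e=[w('w4',p,.012) for p in[(286,128),(552,132)]];d=e[1]-e[0];print(e,np.degrees(np.arctan2(d[1],d[0])),np.linalg.norm(d))
print([w('w4',p,.022) for p in[(418,201),(489,236)]])
e=w('w4',(483,279),.0975)-w('w4',(303,279),.0975);print('blank end',np.degrees(np.arctan2(e[1],e[0])),np.linalg.norm(e), [w('w4',p,.0965) for p in[(303,279),(483,279),(472,533),(315,535)]])
print([w2('w1',(250+x/1.622,30+y/1.622),'w4',b) for x,y,b in[(402,196,(418,201)),(435,120,(489,236))]])
```

```text
[array([ 0.4732, -0.2721]), array([ 0.5807, -0.2656])] 3.4551740054486064 0.10771670397722267
[array([ 0.5285, -0.2961]), array([ 0.5588, -0.308 ])]
blank end 4.3166533707650965 0.04793878968713619 [array([ 0.4954, -0.311 ]), array([ 0.5436, -0.3074]), array([ 0.5508, -0.3904]), array([ 0.5011, -0.395 ])]
[array([ 0.5281, -0.2955,  0.0266]), array([ 0.5585, -0.3079,  0.0237])]
```

>>> {"method": "step_arm", "body": {
  "commands": [40,0.002,0,-0.06,0,0,-0.005,40,0.002,0,-0.09,0,0,-0.005,40,0.002,0,-0.1,0,0,-0.005,40,0.002,0,-0.107,0,0,-0.005,40,0.002,0,-0.11,0,0,-0.005,40,0.002,0,-0.113,0,0,-0.005,40,0.002,0,-0.115,0,0,-0.005,40,0.002,0,-0.115,0,0,-0.005,40,0.002,0,-0.115,0,0,-0.005,40,0.002,0,-0.115,0,0,-0.005]
}}

```text
clock: 6.6
position: [0.5237, -0.3501, 0.0184]
ee_rot: [0.69, 0.724, 0.0, 0.0]
ft_force: [-0.6, 0.9, -4.4]
grip_width: 0.561
grasp_force: 75.6
```

>>> {"method": "step_arm", "body": {
  "commands": [40,0,0,-0.002,0,0,0,40,0,0,-0.003,0,0,0,40,0,0,-0.004,0,0,0,40,0,0,-0.005,0,0,0,40,0,0,-0.006,0,0,0,40,0,0,-0.006,0,0,0,40,0,0,-0.006,0,0,0,40,0,0,-0.006,0,0,0,40,0,0,-0.006,0,0,0,40,0,0,-0.006,0,0,0]
}}

```text
clock: 7.85
position: [0.5236, -0.3502, 0.0147]
ee_rot: [0.69, 0.724, 0.0, 0.0]
ft_force: [-0.2, 0.3, -3.9]
grip_width: 0.562
grasp_force: 75.7
```

```bash
python3 -c "
from h import *
for i in range(4):
    o=get_obs();x=R.from_quat(o['ee_rot']).as_matrix()[:,0];print(o['position'],np.degrees(np.arctan2(x[1],x[0])),o['ft_force']);camera('scene')"
```

```text
[ 0.52364443 -0.35015369  0.01474282] 92.80263228298834 [-0.20340702  0.32102123 -3.85032589]
[ 0.52366917 -0.3501102   0.01473765] 92.80690348187267 [-0.47136158 -0.03305009 -4.44071586]
[ 0.52367214 -0.35010539  0.01475366] 92.80472596969413 [ 0.33287218 -0.98828372 -4.6598092 ]
[ 0.5236356  -0.35013298  0.01473229] 92.80337501652856 [ 0.42628566  1.37401049 -4.60202679]
```

>>> {"method": "step_arm", "body": {
  "commands": [40,0,0,-0.001,0,0,0.004,40,0,0,-0.002,0,0,0.004,40,0,0,-0.002,0,0,0.004,40,0,0,-0.003,0,0,0.004,40,0,0,-0.003,0,0,0.004,40,0,0,-0.004,0,0,0.004,40,0,0,-0.004,0,0,0.004,40,0,0,-0.004,0,0,0.004,40,0,0,-0.004,0,0,0.004,40,0,0,-0.004,0,0,0.004]
}}

```text
clock: 9.3
position: [0.5237, -0.3501, 0.0137]
ee_rot: [0.685, 0.729, -0.0, 0.0]
ft_force: [-6.6, 3.8, 11.0]
grip_width: 0.56
grasp_force: 77.5
```

>>> {"method": "step_arm", "body": {
  "commands": [40,0.002,0,0.001,0,0,0,40,0.004,0,0.001,0,0,0,40,0.006,0,0.001,0,0,0,40,0.008,0.0005,0.001,0,0,0,40,0.009,0.0006,0.001,0,0,0,40,0.01,0.0006,0.001,0,0,0,40,0.01,0.0006,0.001,0,0,0,40,0.01,0.0006,0.001,0,0,0,40,0.01,0.0006,0.001,0,0,0,40,0.01,0.0006,0.001,0,0,0]
}}

```text
clock: 10.55
position: [0.5288, -0.3508, 0.0137]
ee_rot: [0.685, 0.728, -0.001, 0.0]
ft_force: [-6.9, 0.1, 5.9]
grip_width: 0.561
grasp_force: 77.0
```

>>> {"method": "step_arm", "body": {
  "commands": [40,0.001,0,0,0,0,0,40,0.002,0,0,0,0,0,40,0.003,0,0,0,0,0,40,0.004,0,0,0,0,0,40,0.005,0,0,0,0,0,40,0.005,0,0,0,0,0,40,0.005,0,0,0,0,0,40,0.005,0,0,0,0,0,40,0.005,0,0,0,0,0,40,0.005,0,0,0,0,0]
}}

```text
clock: 11.8
position: [0.531, -0.3509, 0.0137]
ee_rot: [0.686, 0.728, -0.001, -0.001]
ft_force: [-11.9, 1.3, 11.4]
grip_width: 0.562
grasp_force: 77.4
```

>>> {"method": "step_arm", "body": {
  "commands": [40,0.001,0,0,0,0,0,40,0.002,0,0,0,0,0,40,0.003,0,0,0,0,0,40,0.004,0,0,0,0,0,40,0.004,0,0,0,0,0,40,0.004,0,0,0,0,0,40,0.004,0,0,0,0,0,40,0.004,0,0,0,0,0,40,0.004,0,0,0,0,0,40,0.004,0,0,0,0,0]
}}

```text
clock: 13.05
position: [0.5312, -0.3509, 0.0137]
ee_rot: [0.686, 0.728, -0.003, -0.002]
ft_force: [-22.0, 3.6, 19.8]
grip_width: 0.559
grasp_force: 78.4
```

Contact with the two long-side pins (x force rose to 22 N, motion stopped). Now slide +y, keeping light pressure.

>>> {"method": "step_arm", "body": {
  "commands": [40,-0.002,0,0.001,0,0,0,40,-0.002,0.002,0.001,0,0,0,40,-0.002,0.004,0.001,0,0,0,40,-0.0025,0.006,0.001,0,0,0,40,-0.0025,0.008,0.001,0,0,0,40,-0.0025,0.01,0.001,0,0,0,40,-0.0025,0.011,0.001,0,0,0,40,-0.0025,0.012,0.001,0,0,0,40,-0.0025,0.012,0.001,0,0,0,40,-0.0025,0.012,0.001,0,0,0]
}}

```text
clock: 14.3
position: [0.531, -0.3473, 0.0138]
ee_rot: [0.687, 0.727, -0.003, 0.001]
ft_force: [-9.2, -9.7, 0.5]
grip_width: 0.561
grasp_force: 76.4
```

>>> {"method": "step_arm", "body": {
  "commands": [40,0,0.001,0,0,0,0,40,0,0.002,0,0,0,0,40,0,0.003,0,0,0,0,40,0,0.004,0,0,0,0,40,0,0.005,0,0,0,0,40,0,0.006,0,0,0,0,40,0,0.006,0,0,0,0,40,0,0.006,0,0,0,0,40,0,0.006,0,0,0,0,40,0,0.006,0,0,0,0]
}}

```text
clock: 15.55
position: [0.5307, -0.344, 0.0137]
ee_rot: [0.687, 0.727, -0.003, 0.001]
ft_force: [-9.4, -11.2, 1.7]
grip_width: 0.56
grasp_force: 76.4
```

```bash
python3 -c "
from h import *
snap('w5')
import cv2
im=cv2.imread('pics/w5.png')[120:420,200:600];cv2.imwrite('pics/w5c.png',cv2.resize(im,(800,600),interpolation=cv2.INTER_CUBIC))"
```

```text
(no output)
```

View pics/w5c.png

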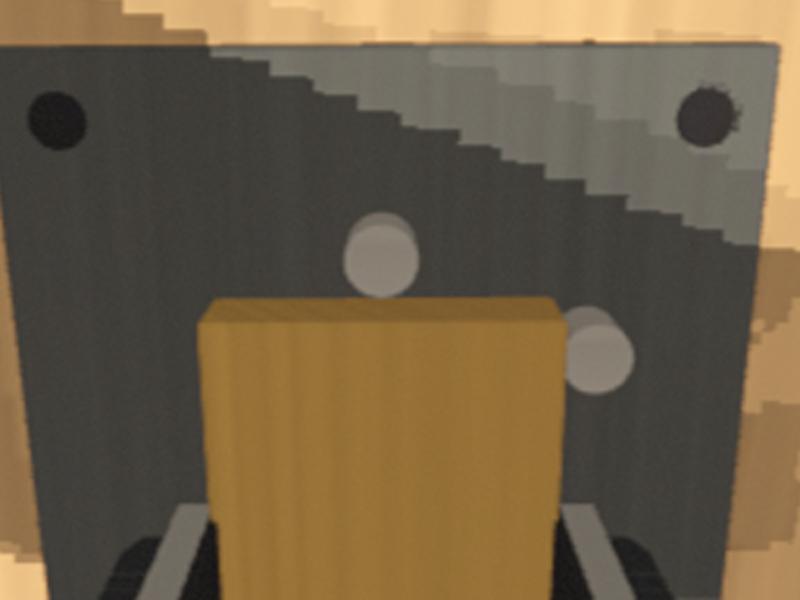

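Long side touches the pin at (597,350) in the crop. The end still shows about 2.5 mm gap to the end pin at (381,297), so I keep sliding.

>>> {"method": "step_arm", "body": {
  "commands": [40,0,0.001,0,0,0,0,40,0,0.002,0,0,0,0,40,0,0.003,0,0,0,0,40,0,0.004,0,0,0,0,40,0,0.005,0,0,0,0,40,0,0.006,0,0,0,0,40,0,0.006,0,0,0,0,40,0,0.006,0,0,0,0,40,0,0.006,0,0,0,0,40,0,0.006,0,0,0,0]
}}

```text
clock: 16.85
position: [0.5306, -0.3415, 0.0138]
ee_rot: [0.687, 0.727, -0.003, 0.001]
ft_force: [-9.2, -13.3, 0.9]
grip_width: 0.565
grasp_force: 76.2
```

>>> {"method": "step_arm", "body": {
  "commands": [40,0,0.001,0,0,0,0,40,0,0.002,0,0,0,0,40,0,0.003,0,0,0,0,40,0,0.004,0,0,0,0,40,0,0.005,0,0,0,0,40,0,0.005,0,0,0,0,40,0,0.005,0,0,0,0,40,0,0.005,0,0,0,0,40,0,0.005,0,0,0,0,40,0,0.005,0,0,0,0]
}}

```text
clock: 18.1
position: [0.5306, -0.3411, 0.0139]
ee_rot: [0.688, 0.726, -0.004, 0.003]
ft_force: [-6.3, -22.1, -4.7]
grip_width: 0.559
grasp_force: 75.8
```

Home against the end pin (y force 22 N). Relax the push, open, and rise.

>>> {"method": "step_arm", "body": {
  "commands": [40,-0.001,-0.003,0,0,0,0,40,-0.001,-0.006,-0.001,0,0,0,40,-0.001,-0.006,-0.001,0,0,0,62,-0.001,-0.006,-0.001,0,0,0,62,-0.001,-0.006,-0.001,0,0,0,62,-0.001,-0.006,-0.001,0,0,0,62,-0.001,-0.006,-0.001,0,0,0,62,-0.001,-0.006,0.03,0,0,0,62,-0.001,-0.006,0.08,0,0,0,62,-0.001,-0.006,0.13,0,0,0]
}}

```text
clock: 19.35
position: [0.5333, -0.3359, 0.0938]
ee_rot: [0.685, 0.729, 0.0, 0.0]
ft_force: [0.6, -0.3, 0.7]
grip_width: 0.724
grasp_force: 0.0
```

```bash
python3 -c "
from h import *
o=get_obs();print(o['position'],o['ft_force'],o['joint_pos'])
snap('w6')"
```

```text
[ 0.53326459 -0.33588948  0.09377783] [ 0.60826659 -0.33989873  0.74205376] [ 0.92047494  0.51283167 -0.56601907  1.57803489  0.29423047  1.13590422
  0.3498745 ]
```

View pics/w6.png

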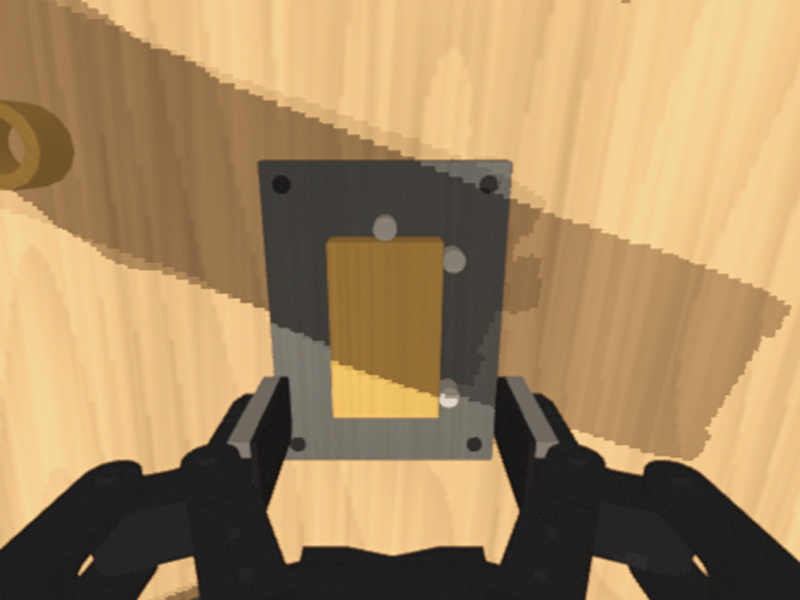

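The blank lies flat, touching all three pins (385,228), (454,260) and (449,398), with corners about (328,241), (443,241), (439,417) and (333,418). I'll check numerically relative to the pins.

Run:
```python
from h import *
np.set_printoptions(precision=4,suppress=True)
q=np.array([w('w6',p,.022) for p in[(385,228),(454,260),(449,399)]])
b=np.array([w('w6',p,.026) for p in[(328,242),(443,242),(439,417),(333,418)]])
y=(q[1]-q[2]);print(q,np.linalg.norm(y));y/=np.linalg.norm(y);x=np.array([y[1],-y[0]])
h=(q[1]+q[2])/2-.030*x
print(b,h,[( (p-h)@x,(p-h)@y) for p in [b.mean(0),*b]],np.degrees(np.arctan2(*y[::-1])))
# collar A
print('colA top',w('w6',(15,148),.024))
```

```text
[[ 0.5287 -0.2958]
 [ 0.5594 -0.3079]
 [ 0.5635 -0.3752]] 0.06744826705169736
[[ 0.505  -0.3025]
 [ 0.5534 -0.2996]
 [ 0.5591 -0.3828]
 [ 0.5093 -0.3863]] [ 0.5315 -0.3434] [(np.float64(0.00024584843413216214), np.float64(0.0006192935316430045)), (np.float64(-0.023880442239440663), np.float64(0.042496481563616455)), (np.float64(0.0245883418555848), np.float64(0.0424266500394222)), (np.float64(0.02509510940402183), np.float64(-0.04099855124001759)), (np.float64(-0.024819615283637547), np.float64(-0.04144740623644908))] 93.54016862104224
colA top [ 0.3781 -0.2721]
```

Blank is home within 1 mm (0.2, 0.6 mm). Now collar a at (0.371, -0.272).

>>> {"method": "step_arm", "body": {
  "commands": [62,-0.27,0.1065,0,0,0,0,62,-0.27,0.1065,0,0,0,0,62,-0.27,0.1065,0,0,0,0,62,-0.27,0.1065,-0.03,0,0,0,62,-0.27,0.1065,-0.08,0,0,0,62,-0.27,0.1065,-0.12,0,0,0,62,-0.27,0.1065,-0.14,0,0,0,62,-0.27,0.1065,-0.14,0,0,0,62,-0.27,0.1065,-0.14,0,0,0,62,-0.27,0.1065,-0.14,0,0,0]
}}

```text
clock: 20.65
position: [0.3714, -0.2725, 0.0084]
ee_rot: [0.685, 0.729, -0.0, 0.001]
ft_force: [-0.5, -0.7, 0.8]
grip_width: 0.725
grasp_force: 0.0
```

```bash
python3 -c "
from h import *
snap('w7')"
```

```text
(no output)
```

View pics/w7.png

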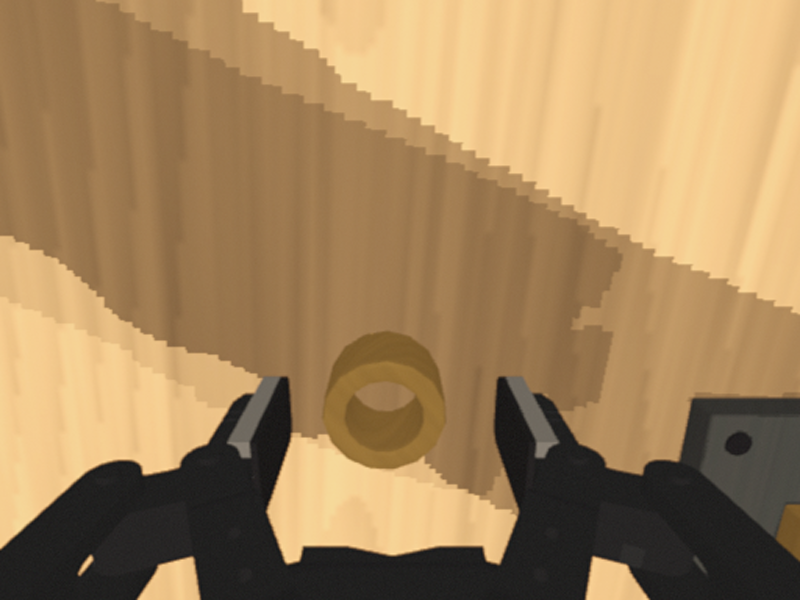

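Collar a sits between the pads, its top ring centre at (384,413). Closing and lifting; I'll compute the offset along the pads first.

```bash
python3 -c "
from h import *
print(w('w7',(384,413),.024),get_obs()['position'])"
```

```text
[ 0.36982561 -0.27026543] [ 0.37131248 -0.27238027  0.00819706]
```

>>> {"method": "step_arm", "body": {
  "commands": [62,-0.002,0.0035,0,0,0,0,25,-0.002,0.0035,0,0,0,0,25,-0.002,0.0035,0,0,0,0,25,-0.002,0.0035,0,0,0,0,25,-0.002,0.0035,0,0,0,0,25,-0.002,0.0035,0,0,0,0,25,-0.002,0.0035,0,0,0,0,25,-0.002,0.0035,0.05,0,0,0,25,-0.002,0.0035,0.1,0,0,0,25,-0.002,0.0035,0.17,0,0,0],
  "squeeze": 50
}}

```text
clock: 21.95
position: [0.3691, -0.2694, 0.1098]
ee_rot: [0.685, 0.729, 0.0, -0.001]
ft_force: [0.5, 0.4, -1.2]
grip_width: 0.388
grasp_force: 50.5
```

>>> {"method": "step_arm", "body": {
  "commands": [25,0.2,0.75,0,0,0,0,25,0.2,0.75,0,0,0,0,25,0.2,0.75,0,0,0,0,25,0.2,0.75,0,0,0,0,25,0.2,0.75,0,0,0,0,25,0.2,0.75,0,0,0,0,25,0.2,0.75,0,0,0,0,25,0.2,0.75,0,0,0,0,25,0.2,0.75,0,0,0,0,25,0.2,0.75,0,0,0,0]
}}

```text
clock: 23.2
position: [0.4895, 0.1791, 0.1092]
ee_rot: [0.685, 0.728, -0.0, -0.0]
ft_force: [-0.1, -1.2, -1.2]
grip_width: 0.394
grasp_force: 50.5
```

```bash
python3 -c "
from h import *
snap('w8')"
```

View pics/w8.png

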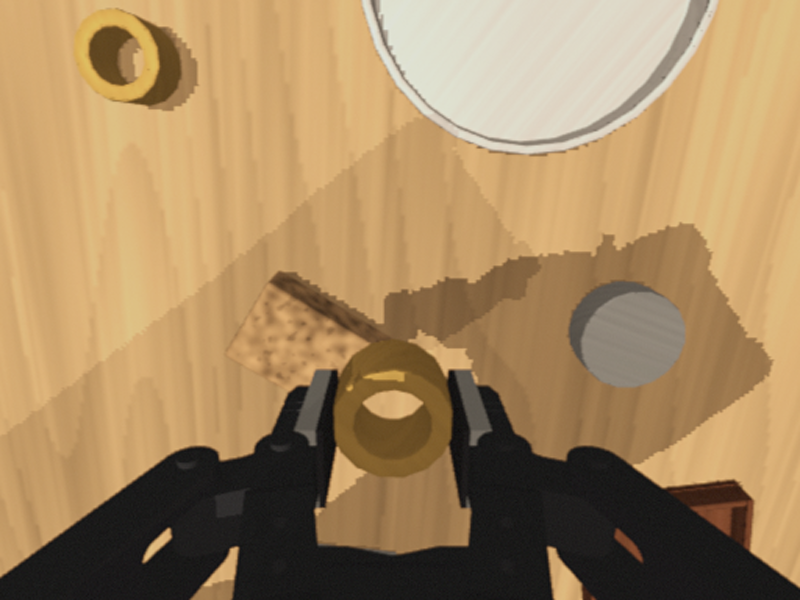

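Collar b's top ring is centred at (118,56). The dish rim passes through (364,0), (425,108), (530,154), (640,120) and (716,0).

Run:
```python
from h import *
from scipy.optimize import least_squares
q=np.array([w('w8',p,.018) for p in[(364,2),(425,108),(530,154),(640,118),(716,2)]])
r=least_squares(lambda c:np.hypot(*(q-c).T)-.075,[.54,.33]);print(r.x,r.fun)
print('colB',w('w8',(118,56),.024))
M=np.load('pics/w8.npy');X=cv2.triangulatePoints(M,P('scene'),(np.array([118,56.])*S).reshape(2,1),(np.array([609,380.])*S).reshape(2,1));print((X[:3]/X[3]).ravel())
print(get_obs()['position'])
```

```text
[0.54289455 0.32825661] [-0.00036519 -0.00145467  0.00059142  0.00134836 -0.00216318]
colB [0.37133766 0.28122304]
[0.37135615 0.2812852  0.0243567 ]
[0.48966714 0.17861616 0.10926981]
```

>>> {"method": "step_arm", "body": {
  "commands": [25,0.089,0.292,0,0,0,0,25,0.089,0.292,0,0,0,0,25,0.089,0.292,0,0,0,0,25,0.089,0.292,-0.04,0,0,0,25,0.089,0.292,-0.09,0,0,0,25,0.089,0.292,-0.13,0,0,0,25,0.089,0.292,-0.15,0,0,0,25,0.089,0.292,-0.155,0,0,0,25,0.089,0.292,-0.158,0,0,0,25,0.089,0.292,-0.158,0,0,0]
}}

```text
clock: 24.5
position: [0.5435, 0.3555, 0.0155]
ee_rot: [0.685, 0.728, 0.001, 0.0]
ft_force: [0.2, 0.0, -1.2]
grip_width: 0.392
grasp_force: 50.6
```

>>> {"method": "step_arm", "body": {
  "commands": [25,0,0,-0.002,0,0,0,25,0,0,-0.003,0,0,0,25,0,0,-0.005,0,0,0,25,0,0,-0.006,0,0,0,25,0,0,-0.006,0,0,0,25,0,0,-0.006,0,0,0,25,0,0,-0.006,0,0,0,25,0,0,-0.006,0,0,0,25,0,0,-0.006,0,0,0,25,0,0,-0.006,0,0,0]
}}

```text
clock: 25.75
position: [0.5432, 0.3553, 0.0121]
ee_rot: [0.685, 0.728, 0.0, 0.0]
ft_force: [-2.4, -3.8, 7.7]
grip_width: 0.394
grasp_force: 51.5
```

On the floor. Open and rise.

>>> {"method": "step_arm", "body": {
  "commands": [48,0,0,0.001,0,0,0,48,0,0,0.001,0,0,0,48,0,0,0.001,0,0,0,48,0,0,0.001,0,0,0,48,0,0,0.03,0,0,0,48,0,0,0.08,0,0,0,60,0,0,0.15,0,0,0,60,0,0,0.15,0,0,0,60,-0.1,0,0.15,0,0,0,60,-0.2,0,0.15,0,0,0]
}}

```text
clock: 27.0
position: [0.4215, 0.3553, 0.1012]
ee_rot: [0.685, 0.728, 0.0, -0.0]
ft_force: [0.5, 1.2, 1.3]
grip_width: 0.702
grasp_force: 0.0
```

>>> {"method": "step_arm", "body": {
  "commands": [60,-0.084,-0.124,0,0,0,0,60,-0.084,-0.124,0,0,0,0,60,-0.084,-0.124,-0.04,0,0,0,60,-0.084,-0.124,-0.09,0,0,0,60,-0.084,-0.124,-0.13,0,0,0,60,-0.084,-0.124,-0.155,0,0,0,60,-0.084,-0.124,-0.155,0,0,0,60,-0.084,-0.124,-0.155,0,0,0,25,-0.084,-0.124,-0.155,0,0,0,25,-0.084,-0.124,-0.155,0,0,0]
}}

```text
clock: 28.25
position: [0.3731, 0.2811, 0.0092]
ee_rot: [0.685, 0.728, 0.0, 0.0]
ft_force: [-3.4, -3.4, 11.9]
grip_width: 0.403
grasp_force: 48.6
```

>>> {"method": "step_arm", "body": {
  "commands": [25,0,0,0,0,0,0,25,0,0,0,0,0,0,25,0,0,0,0,0,0,25,0,0,0,0,0,0,25,0,0,0.04,0,0,0,25,0,0,0.09,0,0,0,25,0,0,0.14,0,0,0,25,0,0,0.155,0,0,0,25,0,0,0.155,0,0,0,25,0,0,0.155,0,0,0]
}}

```text
clock: 29.5
position: [0.3723, 0.2803, 0.1002]
ee_rot: [0.685, 0.728, -0.001, -0.0]
ft_force: [-0.3, -0.4, -1.7]
grip_width: 0.406
grasp_force: 50.2
```

>>> {"method": "step_arm", "body": {
  "commands": [25,0.2845,0.036,0,0,0,0,25,0.2845,0.036,0,0,0,0,25,0.2845,0.036,0,0,0,0,25,0.2845,0.036,0,0,0,0,25,0.2845,0.036,-0.05,0,0,0,25,0.2845,0.036,-0.1,0,0,0,25,0.2845,0.036,-0.125,0,0,0,25,0.2845,0.036,-0.135,0,0,0,25,0.2845,0.036,-0.139,0,0,0,25,0.2845,0.036,-0.139,0,0,0]
}}

```text
clock: 30.75
position: [0.5438, 0.3027, 0.0185]
ee_rot: [0.685, 0.729, 0.001, 0.0]
ft_force: [0.2, -0.2, -0.9]
grip_width: 0.401
grasp_force: 50.3
```

```bash
python3 -c "
from h import *
snap('w9');print(get_obs()['position'],get_obs()['ft_force'])"
```

```text
[0.54387168 0.30264826 0.01854425] [-0.54396342 -0.4824193  -1.22836537]
```

View pics/w9.png

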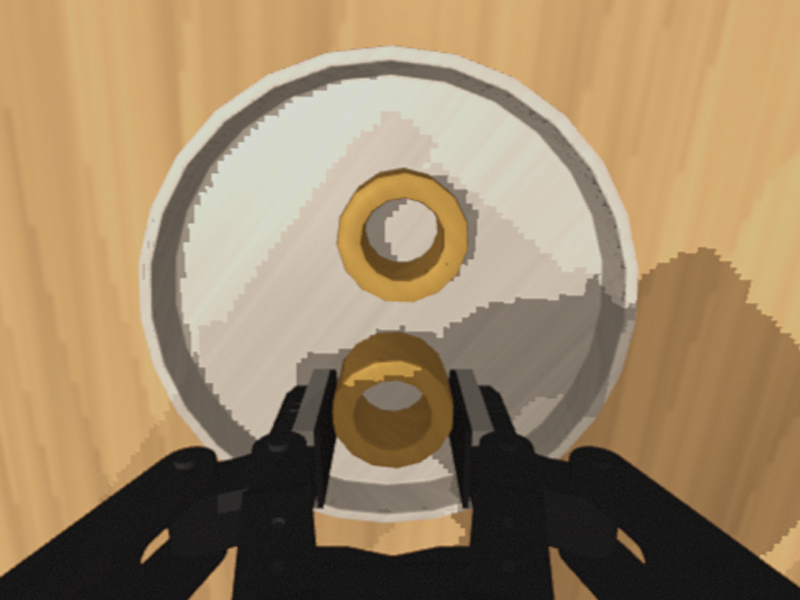

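Collar a lies flat at (402,236) in the dish, and collar b is held upright at (393,405), clear of it. Lowering to the floor.

>>> {"method": "step_arm", "body": {
  "commands": [25,0,0,-0.003,0,0,0,25,0,0,-0.005,0,0,0,25,0,0,-0.007,0,0,0,25,0,0,-0.009,0,0,0,25,0,0,-0.01,0,0,0,25,0,0,-0.011,0,0,0,25,0,0,-0.011,0,0,0,25,0,0,-0.011,0,0,0,25,0,0,-0.011,0,0,0,25,0,0,-0.011,0,0,0]
}}

```text
clock: 32.05
position: [0.5436, 0.3025, 0.0132]
ee_rot: [0.685, 0.728, -0.0, 0.001]
ft_force: [-8.2, -6.7, 21.1]
grip_width: 0.401
grasp_force: 52.3
```

>>> {"method": "step_arm", "body": {
  "commands": [25,0,0,0.005,0,0,0,48,0,0,0.005,0,0,0,48,0,0,0.005,0,0,0,48,0,0,0.005,0,0,0,48,0,0,0.04,0,0,0,48,0,0,0.09,0,0,0,48,0,0,0.19,0,0,0,48,0,0,0.29,0,0,0,48,0,0,0.39,0,0,0,48,0,0,0.39,0,0,0]
}}

```text
clock: 33.3
position: [0.5444, 0.3045, 0.2518]
ee_rot: [0.685, 0.729, 0.004, 0.001]
ft_force: [1.2, 0.1, -1.1]
grip_width: 0.563
grasp_force: 0.0
```

Run:
```python
from h import *
np.set_printoptions(precision=4,suppress=True)
for n,L in(('scene',[(259,363),(308,333),(370,372),(324,408)]),('side',[(447,290),(494,266),(545,322),(498,350)])):
    q=np.array([ray(P(n),np.array(p)*S,.018) for p in L]);d=np.diff(np.vstack([q,q[:1]]),axis=0)
    print(n,q,q.mean(0),np.hypot(*d.T),np.degrees(np.arctan2(d[:,1],d[:,0])))
o=get_obs();print(o['position'],o['joint_pos'])
```

```text
scene [[ 0.7283 -0.0431]
 [ 0.6386 -0.0607]
 [ 0.6148  0.0669]
 [ 0.702   0.0876]] [0.6709 0.0127] [0.0914 0.1297 0.0896 0.1333] [-168.9476  100.5701   13.3683  -78.6226]
side [[ 0.6058  0.0419]
 [ 0.6935  0.0664]
 [ 0.7221 -0.0585]
 [ 0.6365 -0.0842]] [ 0.6644 -0.0086] [0.091  0.1281 0.0894 0.1298] [  15.5839  -77.1183 -163.3145  103.6666]
[0.5444 0.3045 0.2518] [ 0.1237  0.4819 -0.9844  1.4038  0.4015  1.4564 -0.7864]
```

>>> {"method": "step_arm", "body": {
  "commands": [60,-0.03,-0.46,0,0,0,-0.567,60,-0.03,-0.46,0,0,0,-0.567,60,-0.03,-0.46,0,0,0,-0.567,60,-0.03,-0.46,0,0,0,-0.567,60,-0.03,-0.46,0,0,0,-0.567,60,-0.03,-0.46,0,0,0,-0.567,60,-0.03,-0.46,0,0,0,-0.567,60,-0.03,-0.46,0,0,0,-0.567,60,-0.03,-0.46,0,0,0,-0.567,60,-0.03,-0.46,0,0,0,-0.567]
}}

```text
clock: 34.55
position: [0.525, 0.0268, 0.2452]
ee_rot: [0.997, -0.076, -0.0, 0.0]
ft_force: [0.6, -0.0, 0.5]
grip_width: 0.703
grasp_force: 0.0
```

```bash
python3 -c "
from h import *
camera('scene');snap('w10');o=get_obs();x=R.from_quat(o['ee_rot']).as_matrix()[:,0];print(o['position'],np.degrees(np.arctan2(x[1],x[0])),o['joint_pos'])
for a,b in(((259,363),(545,322)),((308,333),(498,350)),((370,372),(447,290)),((324,408),(494,266))): print(tri(a,b))"
```

```text
[0.52507576 0.02674989 0.24522384] -8.568057399213457 [ 0.52649267  0.17072382 -0.73383985  1.66982251  0.11707289  1.34619927
 -1.94662459]
[ 0.72549511 -0.05295392  0.00976706]
[ 0.63673352 -0.07573686  0.00733722]
[0.60874461 0.05344309 0.00466373]
[0.6977957  0.07641063 0.00635397]
```

View pics/w10.png

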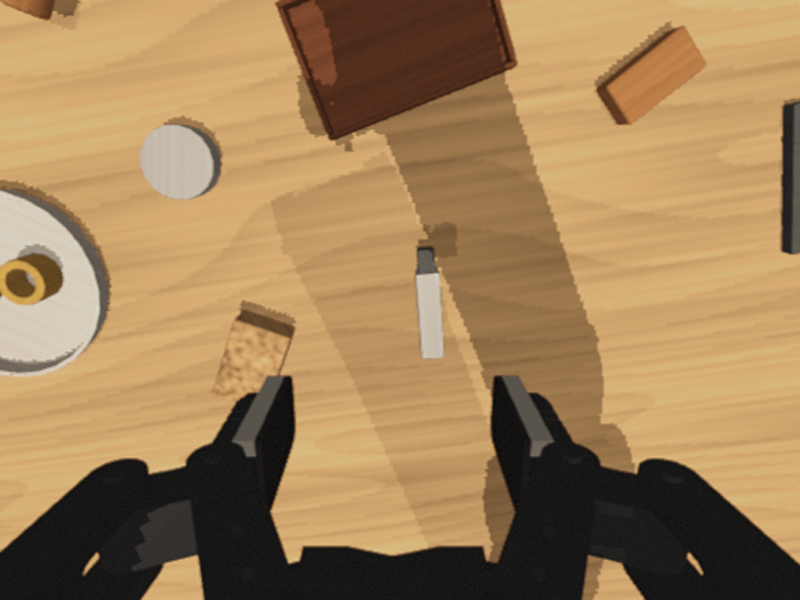

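The stamp has its shoulder at (428,273) and butt at (431,358). The tray's near rim runs from corner (331,138) to (516,66), and its left corner is at (277,3).

Run:
```python
from h import *
np.set_printoptions(precision=4,suppress=True)
s,b=[w('w10',p,.018) for p in[(428,273),(431,357)]];d=b-s;print('stamp',s,b,np.linalg.norm(d),np.degrees(np.arctan2(-d[1],-d[0])),'mid',s+d/np.linalg.norm(d)*.027)
t=np.array([w('w10',p,.018) for p in[(331,137),(516,66),(277,3)]])
y=t[0]-t[1];x=t[2]-t[0];print(t,np.linalg.norm(y),np.linalg.norm(x),np.degrees(np.arctan2(y[1],y[0])),np.degrees(np.arctan2(x[1],x[0])))
yh=y/np.linalg.norm(y);c=(t[0]+t[1])/2+.046*np.array([yh[1],-yh[0]]);print('tray centre',c)
```

```text
stamp [0.5022 0.0033] [0.4335 0.0103] 0.06912704060894345 -5.834716614467897 mid [0.4754 0.006 ]
[[ 0.6098  0.0568]
 [ 0.6349 -0.0745]
 [ 0.6966  0.0754]] 0.13360208678405983 0.08875301747806098 100.81556534938402 12.112311404802314
tray centre [ 0.6675 -0.0002]
```

>>> {"method": "step_arm", "body": {
  "commands": [48,-0.085,-0.036,-0.1,0,0,0.014,48,-0.085,-0.036,-0.2,0,0,0.014,48,-0.085,-0.036,-0.3,0,0,0.014,48,-0.085,-0.036,-0.33,0,0,0.014,48,-0.085,-0.036,-0.37,0,0,0.014,48,-0.085,-0.036,-0.4,0,0,0.014,48,-0.085,-0.036,-0.401,0,0,0.014,48,-0.085,-0.036,-0.401,0,0,0.014,48,-0.085,-0.036,-0.401,0,0,0.014,48,-0.085,-0.036,-0.401,0,0,0.014]
}}

```text
clock: 35.9
position: [0.4749, 0.0047, 0.0051]
ee_rot: [0.999, -0.052, 0.001, 0.0]
ft_force: [0.7, -0.5, 0.2]
grip_width: 0.561
grasp_force: 0.0
```

>>> {"method": "step_arm", "body": {
  "commands": [8,0,0,0,0,0,0,8,0,0,0,0,0,0,8,0,0,0,0,0,0,8,0,0,0,0,0,0,8,0,0,0,0,0,0,8,0,0,0,0,0,0,8,0,0,0,0,0,0,8,0,0,0.04,0,0,0,8,0,0,0.09,0,0,0,8,0,0,0.13,0,0,0],
  "squeeze": 60
}}

```text
clock: 37.15
position: [0.4743, 0.0049, 0.0834]
ee_rot: [0.999, -0.052, -0.0, 0.0]
ft_force: [1.1, -0.8, -2.0]
grip_width: 0.188
grasp_force: 59.1
```

>>> {"method": "step_arm", "body": {
  "commands": [8,0.322,-0.008,0.01,0,0,0.597,8,0.322,-0.008,0.01,0,0,0.597,8,0.322,-0.008,0.01,0,0,0.597,8,0.322,-0.008,0.01,0,0,0.597,8,0.322,-0.008,0.01,0,0,0.597,8,0.322,-0.008,0.01,0,0,0.597,8,0.322,-0.008,0.01,0,0,0.597,8,0.322,-0.008,0.01,0,0,0.597,8,0.322,-0.008,0.01,0,0,0.597,8,0.322,-0.008,0.01,0,0,0.597]
}}

```text
clock: 38.4
position: [0.6673, -0.0002, 0.0879]
ee_rot: [0.631, 0.776, -0.0, -0.0]
ft_force: [-0.2, 0.2, -1.3]
grip_width: 0.191
grasp_force: 59.1
```

```bash
python3 -c "
from h import *
camera('scene');camera('scene');camera('scene');o=get_obs();x=R.from_quat(o['ee_rot']).as_matrix()[:,0];print(o['position'],np.degrees(np.arctan2(x[1],x[0])),o['grip_width'],o['ft_force'])"
```

```text
[ 6.67334760e-01 -1.73289339e-04  8.79232722e-02] 101.21500837845885 0.19355473885438862 [-0.36898941  0.97616779 -1.79351173]
```

>>> {"method": "step_arm", "body": {
  "commands": [8,0,0,-0.05,0,0,0,8,0,0,-0.1,0,0,0,8,0,0,-0.115,0,0,0,8,0,0,-0.12,0,0,0,8,0,0,-0.124,0,0,0,8,0,0,-0.127,0,0,0,8,0,0,-0.13,0,0,0,8,0,0,-0.132,0,0,0,8,0,0,-0.132,0,0,0,8,0,0,-0.132,0,0,0]
}}

```text
clock: 39.8
position: [0.6677, 0.0001, 0.0094]
ee_rot: [0.633, 0.774, 0.0, 0.0]
ft_force: [-0.1, 0.4, -1.3]
grip_width: 0.19
grasp_force: 59.1
```

>>> {"method": "step_arm", "body": {
  "commands": [8,0,0,-0.001,0,0,0,8,0,0,-0.002,0,0,0,8,0,0,-0.003,0,0,0,8,0,0,-0.004,0,0,0,8,0,0,-0.004,0,0,0,8,0,0,-0.004,0,0,0,8,0,0,-0.004,0,0,0,8,0,0,-0.004,0,0,0,8,0,0,-0.004,0,0,0,8,0,0,-0.004,0,0,0]
}}

```text
clock: 41.05
position: [0.6678, 0.0001, 0.009]
ee_rot: [0.633, 0.774, -0.0, 0.0]
ft_force: [-8.3, -1.9, 18.0]
grip_width: 0.193
grasp_force: 61.7
```

On the tray floor (18 N). Open moderately, rise and back away.

>>> {"method": "step_arm", "body": {
  "commands": [8,0,0,0.004,0,0,0,34,0,0,0.004,0,0,0,34,0,0,0.004,0,0,0,34,0,0,0.004,0,0,0,34,0,0,0.04,0,0,0,34,0,0,0.09,0,0,0,34,-0.1,0,0.19,0,0,0,34,-0.2,0,0.29,0,0,0,34,-0.3,0,0.39,0,0,0,34,-0.3,0,0.39,0,0,0]
}}

```text
clock: 42.3
position: [0.4899, 0.0007, 0.2397]
ee_rot: [0.633, 0.774, -0.0, 0.0]
ft_force: [-1.1, -2.2, 4.0]
grip_width: 0.396
grasp_force: 0.0
```

```bash
python3 -c "
from h import *
a=camera('scene')[:,:,::-1][120:360,120:440];b=camera('side')[:,:,::-1][80:384,140:400]
a=cv2.resize(a,(450,338),interpolation=cv2.INTER_CUBIC);b=cv2.resize(b,(350,409),interpolation=cv2.INTER_CUBIC)
c=np.zeros((409,800,3),np.uint8);c[:338,:450]=a;c[:,450:]=b;cv2.imwrite('pics/fin.png',c);o=get_obs();print(o['position'],o['ft_force'],o['clock'])"
```

```text
[ 0.49003748 -0.00056169  0.24273123] [ 1.33322463 -0.13481496  0.72294807] 42.4
```

View pics/fin.png

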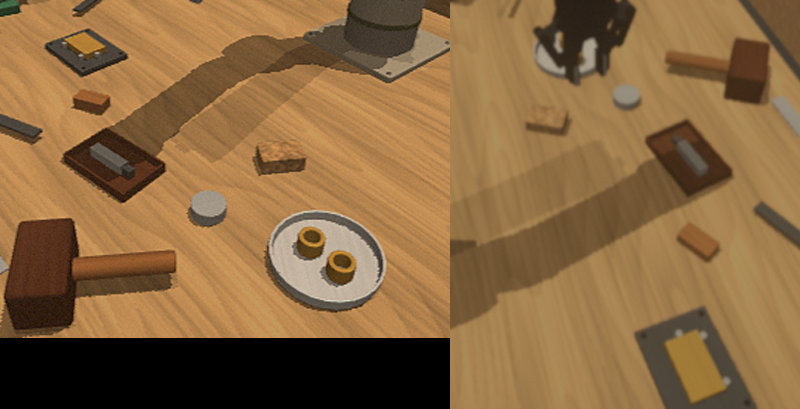

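The final picture shows both collars flat in the dish at (312,240) and (341,266), the stamp lengthwise in the tray at (110,157), and the blank on the jig against its pins. The cork and wedge have not moved, so I'm handing in.

```bash
python3 -c "
from workcell import *
print(hand_in())"
```

```text
the job is handed in; nothing more can be done
None
```

The job is handed in at about 42 s: both collars lie flat and side by side in the dish, the stamp is lengthwise in the tray, the blank is home against its three pins (measured within 1 mm), and the cork and wooden block were left where they were; the hand-in gave no verdict.

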